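# Put the parts cup back in the sloping rack and shut its cover

## Robot

A 6-joint arm with a two-finger parallel gripper is mounted at the origin on the work surface. World frame = base frame: x ahead of the robot, y to its left, z up, the work surface at z = 0. Lengths are in m, angles in rad, forces in N, time in s.
With the tool pointing down it reaches from about 0.375 to 0.975 m from the base axis. Payload 3.8 kg.
Tool frame: the origin (TCP) lies where the fingers leave the gripper's body, on its centre line; the fingertips stand 73 mm ahead of it and the grasp point (between the pads) lies 54 mm ahead of it; z points along the fingers, y is the line along which they close (so a half turn about z gives the same grasp; the last joint's range is limited). The gripper opens to 85 mm and grips with 20 to 120 N. Pads are 22 mm wide; open, the fingers measure 114 mm over their backs; the gripper's body (76 mm by 85 mm) begins 54 mm behind the grasp point. The pads swing forward as they close: fully open they stand 13 mm farther back than shut.
Start: joints at [-1.285, 0.264, 1.604, -0, 1.274, -0.037], TCP at [0.214, -0.64, 0.304] pointing down, gripper open.
Joint ranges: [-2.63, 2.63], [-0.94, 2.18], [0.31, 2.57], [-1.31, 4.45], [0, 2.66], [-2.55, 2.55]. Speed limits (rad/s): [2.57, 2.57, 3.14, 3.14, 3.14, 3.14].

## Interface

Orientations are given as a rotation vector (axis times angle).
In Python, from workcell import read_state, viewer, bot gives the robot as it stands.
- The arm moves only by the tool jog_arm, never from a script. Its argument "increments" is a list that holds one entry, the list of rows, each a list of 7 numbers: the shift along the tool's x, y, z in units of 30 mm (1.0 is 30 mm), then the turn, a rotation vector about the tool's x, y, z in units of 6 degrees (1.0 is 6 degrees), then the opening, from -1 (shut) to 1 (fully open). A call has exactly 5 rows; each row shifts and turns the commanded pose from where the row before left it, along the tool's axes as they then stand; what a row does not reach is not made up. A row lasts 1/12 s, in which the tool goes at most 41.7 mm and 7.16 degrees, less where a joint would pass 70% of its speed; a pose out of reach is approached as far as the arm can. A call is refused whole if a number of a shift passes 1 or a number of a turn 1, either way. A call with a gripper value outside its range is refused whole. The fingers move at their own pace and stop on an object; "force" is the grip in N (left out, the last holds). Time passes only in rows, so rows that do not move let the fingers close, or fill a call up. It gives the time, the measured TCP pose, the force, the opening and the grip force at its end, in the units of the state.
- read_state(): the state, without advancing time (a new reading comes with each control period).
- viewer.read_camera(name): name is "scene" or "top" or "wrist"; returns (picture, depth): 384x512x3 uint8, blue, green, red; 384x512 float32, m along the optical axis (not along the pixel's ray), 0 where there is no reading.
- viewer.camera_params(name): a dict with "fx", "fy", "cx", "cy" (pixels), "R" (3x3) and "t" (3): a world point X has camera coordinates R X + t; the wrist camera has in their place "hand_eye" (4x4, takes a point from camera to tool coordinates, whose origin is the TCP and whose axes are the flange's). Camera axes: x right, y down, z forward; pixel columns grow to the right and rows downward; lengths in m; the calibration is good to about 2 mm. A picture is of the moment at which its call begins: read the wrist's pose just before it. camera_params takes no time and is no camera call.
- bot.finish_job(): hands the job in; it is judged then, once.
The state is a dict: "time": time; "q": joint angles; "joint_vel": joint speeds; "joint_torque": joint torques, N m; "tool_pos": TCP position; "tcp_rot": TCP orientation; "wrist_force": force on the tool from outside, world axes, zero at the start; "torque": the same for the moment, N m; "width": opening from 0.0 (shut) to 1.0 (fully open); "grip_force": force on a finger pad.
Only numpy, scipy, OpenCV 4.12 (cv2) and the standard library are available. Lean on these libraries where they do the work, as an engineer would, in place of code of your own. Each camera call takes 0.05 s, during which the arm holds its last target. There are 200 camera calls.

## Task

Put the blue parts cup back into the blue holder of the sloping rack: lower it in gently, in line with the holder, let it come to rest fully down under its own weight, and do not press or drop it, or it jams as the red and yellow ones have. Then swing the clear dust cover down until it is shut, leaving everything else on the table where it is.

Things in the scene. Friction and masses are not known exactly. Their poses are not given: they have to be found in the camera images.
- blue_cup: blue plastic parts cup: hollow tapered tumbler, open top, 100 mm tall, outer diameter 43 mm at the foot growing evenly to 63 mm at the rim, wall 3.5 mm, about 90 g. Origin at the centre of its underside, z along its axis towards the rim. Stands loose and upright on the table at the start.
- blue_holder: blue holder fixed in the rack: socket tapered like the cups, inner diameter 53.4 mm at the mouth, 66 mm deep, flange 91 mm across and 5 mm high around it. Origin at the mouth's centre, y along the row, z along the axis out of the mouth, leaning 30 degrees to the rack's front. Empty. A cup at rest in it has its underside 50 to 52 mm below the mouth (air beneath); only the tapers stop it, stiffly.
- red_holder: red cup holder in the rack, like the blue one; the red cup is jammed in it. Origin at the centre of its mouth, z along its axis out of the mouth.
- yellow_holder: yellow cup holder in the rack, like the blue one; the yellow cup is jammed in it. Origin at the centre of its mouth, z along its axis out of the mouth.
- red_cup: red plastic parts cup like the blue one, jammed fast in the red holder (it does not move), its rim 50 mm above the mouth. Origin at the centre of its underside, z along its axis towards the rim.
- yellow_cup: yellow plastic parts cup like the blue one, jammed fast in the yellow holder (it does not move), its rim 50 mm above the mouth. Origin at the centre of its underside, z along its axis towards the rim.
- rack: grey sheet-steel rack fixed to the table: panel sloping down to the robot at 30 degrees, three coloured holders in a row 105 mm apart (colours change places), between end plates 362 mm apart rising 57 mm above the panel. Origin on the table below the middle holder's mouth, x to its high back, y along the row to the left, z up; middle of the panel 95 mm above the table.
- cover (a joint): hinge of the rack's clear dust cover, a 4 mm panel 356 mm wide reaching 144 mm from the hinge: 0 = shut, parallel to the panel and 59 mm above it (10 mm over the rims of seated cups); grows as it swings up and back; 2.09 = straight up; at most 2.5. Stiff hinge: stays where it is left; 1 to 2.5 N at the free edge moves it.
- cover_hinge (a point): middle of the cover's hinge line on top of the rack's back, 180 mm above the table; hinge line along the rack's y. The point turns with the cover: -x runs from the hinge along the cover to its free edge, z out of its outer (upper when shut) face, which is at z = 6 mm.
- cover_grip (a point): centre of the aluminium grip bar, 18 mm deep, 100 mm wide and 10 mm thick, on the middle of the cover's free edge, 149 mm from the hinge.
- solder_spool: spool of solder, 68 mm across, 50 mm tall; loose bystander, to be left alone. Origin at the middle of its underside.
- screwdriver: red screwdriver, 200 mm, lying; loose bystander, to be left alone. Origin at the middle of its underside.
- multimeter: yellow multimeter, 160 x 78 x 38 mm, lying; loose bystander, to be left alone. Origin at the middle of its underside.
- flux_jar: small amber jar with white lid, 52 mm across, 62 mm tall; loose bystander, to be left alone. Origin at the middle of its underside.
- circuit_board: green circuit board, 130 x 90 mm, up to 16 mm tall; loose bystander, to be left alone. Origin at the middle of its underside.
- pliers: red-handled pliers, 170 mm, lying; loose bystander, to be left alone. Origin under its pivot, the handles to +x.
Mind the look-alikes: they are no part of the job. Leave any black or turquoise look-alike of the blue_cup alone.

How it is judged:
On the way:
1. the blue cup rests in the blue holder, let go, with the cover still open (z of blue_cup in the frame of blue_holder between -0.056 and -0.046 m and x of blue_cup in the frame of blue_holder between -0.004 and 0.004 m and y of blue_cup in the frame of blue_holder between -0.004 and 0.004 m and angle between the z axis of blue_cup and the z axis of blue_holder, either way round below 0.05 rad and contact force between the fingers and blue_cup below 0.05 N and linear speed of blue_cup below 0.02 m/s and value of joint cover above 1 rad), for 0.3 s.
At the end, for the whole second after the job is handed in: The blue cup rests in the blue holder, let go and still: its underside 46 to 56 mm below the mouth, within 4 mm of the axis and in line with it to 0.05 rad; the cover is shut to within 0.06 rad (z of blue_cup in the frame of blue_holder between -0.056 and -0.046 m and x of blue_cup in the frame of blue_holder between -0.004 and 0.004 m and y of blue_cup in the frame of blue_holder between -0.004 and 0.004 m and angle between the z axis of blue_cup and the z axis of blue_holder, either way round below 0.05 rad and contact force between the fingers and blue_cup below 0.05 N and linear speed of blue_cup below 0.02 m/s and value of joint cover below 0.06 rad); the robot touches nothing.
It fails at once if the blue cup is pressed or dropped into the holder (more than 40 N squeezed between the tapers, as a push of about 25 N gives) (contact force between blue_cup and blue_holder above 40 N).
It fails at once if the spool, screwdriver, multimeter, jar, circuit board or pliers is moved more than 15 mm (distance of any of solder_spool, screwdriver, multimeter, flux_jar, circuit_board, pliers from where it was at the start of the episode above 0.015 m).
It also fails if it takes over 58 s, if anything falls off the work surface, if the arm or the gripper's body presses on something with over 40 N, if the wrist force passes 120 N, or if a joint passes its speed limit or range.

## Working session

There is one attempt and no reset: what is moved stays moved. The work goes in short steps, Python scripts to look and compute and a tool call to move; the robot and the scene stay as the last step left them, time stands still between calls to the robot, and variables do not carry over. Pictures are saved under pics/ and viewed, at most 10 in all, crops included, and the job is handed in when it is done.

Besides the shell and the picture viewer there is one more tool, called after ">>>" as name([rows], argument=value, ...), one row to a line, values as JSON. jog_arm: Moves the arm, as the interface text tells. Its arguments: {"type":"object","properties":{"increments":{"type":"array","items":{"type":"array","items":{"type":"array","items":{"type":"number"}}}},"force":{"type":"number"}},"required":["increments"]}

```bash
ls; mkdir -p pics; python3 - <<'E'
from workcell import read_state, viewer, bot
import cv2, numpy as np
s=read_state(); print(s)
for n in ("scene","top"):
    p,d=viewer.read_camera(n); cv2.imwrite(f"pics/{n}0.png",p); np.save(f"pics/{n}0.npy",d); print(n,viewer.camera_params(n))
print(viewer.camera_params("wrist"))
a=cv2.imread("pics/scene0.png");b=cv2.imread("pics/top0.png")
E
```

```text
pics
{'time': 0.0, 'q': array([-1.28490118e+00,  2.64751858e-01,  1.60538956e+00,  3.81323880e-06,
        1.27370178e+00, -3.68944790e-02]), 'joint_vel': array([-3.12711902e-04, -6.83313434e-04,  1.84415275e-05,  1.50151908e-03,
       -1.79843899e-04,  8.80628234e-04]), 'joint_torque': array([ 1.59888710e-03, -5.15110946e+01, -3.67316043e+01, -1.07273095e-04,
        1.31310974e-02,  2.74225255e-05]), 'tool_pos': array([ 0.21395913, -0.63958497,  0.30255432]), 'tcp_rot': array([-3.09856054e+00, -5.04477717e-01,  4.33001966e-04]), 'wrist_force': array([-0.20827401,  0.33317776, -0.13408273]), 'torque': array([0.01296484, 0.04738595, 0.03966421]), 'grip_force': 0.0, 'width': 1.001104975432426}
scene {'fx': 347.94862775798373, 'fy': 347.94862775798373, 'cx': 254.65590328912856, 'cy': 188.6518639419569, 'R': array([[ 0.8259774 ,  0.56360602, -0.01046855],
       [ 0.42745259, -0.63833211, -0.64016904],
       [-0.36748554,  0.52429035, -0.76816275]]), 't': array([-0.35494348, -0.21235505,  1.56712682])}
top {'fx': 469.1389356171423, 'fy': 469.1389356171423, 'cx': 250.75450460928153, 'cy': 190.30292569996834, 'R': array([[-0.0277954 , -0.99959047, -0.00680546],
       [-0.99679046,  0.02822756, -0.07491322],
       [ 0.07507465,  0.00470137, -0.99716683]]), 't': array([-0.09770693,  0.50716718,  1.39163121])}
{'fx': 310.01246745713917, 'fy': 310.01246745713917, 'cx': 262.5804077981687, 'cy': 188.81964019099308, 'hand_eye': array([[-2.58516372e-04, -9.63679563e-01, -2.67061103e-01,
         6.80473516e-02],
       [ 9.99999960e-01, -2.79126804e-04,  3.92136275e-05,
        -8.59944089e-04],
       [-1.12333284e-04, -2.67061082e-01,  9.63679597e-01,
        -7.00793899e-02],
       [ 0.00000000e+00,  0.00000000e+00,  0.00000000e+00,
         1.00000000e+00]])}
```

View pics/top0.png

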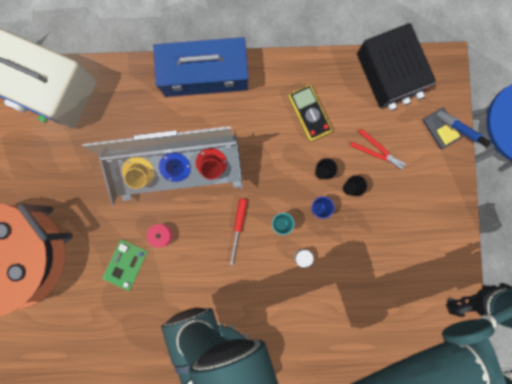

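View pics/scene0.png

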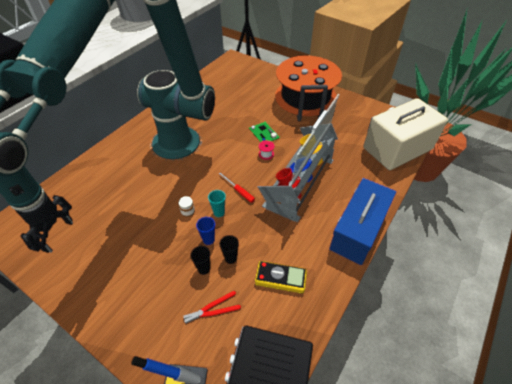

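The top view shows the blue cup at (322,207), with the turquoise one at (283,223) and the black ones at (326,168) and (355,185). The holders run yellow (137,173), blue (174,167), red (212,163), and the open cover stands at about (165,133). The scene view agrees.

```bash
cat > h.py <<'E'
import numpy as np, cv2
from scipy.spatial.transform import Rotation as Ro
from workcell import read_state, viewer
def cam(n,s=None):
    c=viewer.camera_params(n)
    if n=="wrist":
        H=c["hand_eye"]; Rt=Ro.from_rotvec(s["tcp_rot"]).as_matrix()
        R=Rt@H[:3,:3]; o=Rt@H[:3,3]+s["tool_pos"]
    else: R=c["R"].T; o=-R@c["t"]
    return c,R,o
def cloud(n,d,s=None):
    c,R,o=cam(n,s); v,u=np.mgrid[:d.shape[0],:d.shape[1]]
    P=np.stack([(u-c["cx"])/c["fx"]*d,(v-c["cy"])/c["fy"]*d,d],-1)
    return P@R.T+o
def hsv(p): return cv2.cvtColor(p,cv2.COLOR_BGR2HSV)
def circ(P):
    A=np.c_[P[:,:2],np.ones(len(P))]; x=np.linalg.lstsq(A,(P[:,:2]**2).sum(1),rcond=None)[0]
    return x[0]/2,x[1]/2,np.sqrt(x[2]+x[0]**2/4+x[1]**2/4)
E
python3 - <<'E'
from h import *
np.set_printoptions(precision=4,suppress=True)
p=cv2.imread("pics/top0.png"); d=np.load("pics/top0.npy"); W=cloud("top",d); H=hsv(p)
def reg(u,v,r): 
    m=np.zeros(d.shape,bool); m[v-r:v+r+1,u-r:u+r+1]=1; return m&(d>0)
for n,(u,v) in dict(blue=(322,207),turq=(283,223),blk1=(326,168),blk2=(355,185),jar=(304,258),spool=(158,236)).items():
    m=reg(u,v,16); P=W[m]; h=np.percentile(P[:,2],97); Q=P[P[:,2]>max(0.02,h-.012)]
    print(n,h,len(Q),Q[:,:2].min(0),Q[:,:2].max(0),circ(Q))
for n,(u,v) in dict(yel=(137,173),blue=(174,167),red=(212,163)).items():
    print(n); 
    for dv in range(-20,26,5): print("  ",v+dv,[W[v+dv,u+k].round(3).tolist() for k in (-12,0,12)])
for u in (100,130,165,200,230): print([ (v,W[v,u].round(3).tolist()) for v in range(124,150,3)])
E
```

```text
blue 0.10163131317527081 109 [ 0.4139 -0.343 ] [ 0.4737 -0.2828] (np.float64(0.4444708232513903), np.float64(-0.3121667958058384), np.float64(0.029298985054812883))
turq 0.10134463102816946 105 [ 0.3722 -0.2289] [ 0.4316 -0.1691] (np.float64(0.4015578334674491), np.float64(-0.19836390841105425), np.float64(0.029143622155062644))
blk1 0.1019818504935744 112 [ 0.5239 -0.3561] [ 0.5843 -0.2961] (np.float64(0.553690185342168), np.float64(-0.32654793994141496), np.float64(0.02916845737834328))
blk2 0.10204988806906315 116 [ 0.473  -0.4392] [ 0.5335 -0.378 ] (np.float64(0.5030981246828853), np.float64(-0.40856082028704366), np.float64(0.029258003138013335))
jar 0.06546839441937666 228 [ 0.2757 -0.2832] [ 0.3241 -0.2366] (np.float64(0.2998731078157629), np.float64(-0.25941171840411165), np.float64(0.01732429578318069))
spool 0.05423828390365807 430 [0.3436 0.1301] [0.4081 0.1984] (np.float64(0.3766421196858078), np.float64(0.16385388497288267), np.float64(0.02414998021298754))
yel
   153 [[0.599, 0.217, 0.196], [0.599, 0.187, 0.19], [0.599, 0.156, 0.184]]
   158 [[0.598, 0.239, 0.118], [0.5
[... 2857 characters left out ...]
4]), (136, [0.614, 0.085, 0.336]), (139, [0.615, 0.093, 0.292]), (142, [0.613, 0.098, 0.266]), (145, [0.61, 0.103, 0.237]), (148, [0.607, 0.109, 0.21])]
[(124, [0.714, 0.039, 0.002]), (127, [0.705, 0.039, 0.002]), (130, [0.628, 0.003, 0.324]), (133, [0.623, 0.004, 0.315]), (136, [0.622, 0.008, 0.281]), (139, [0.62, 0.011, 0.257]), (142, [0.618, 0.015, 0.223]), (145, [0.616, 0.019, 0.192]), (148, [0.608, 0.019, 0.187])]
[(124, [0.711, -0.054, 0.007]), (127, [0.634, -0.068, 0.323]), (130, [0.63, -0.067, 0.308]), (133, [0.628, -0.066, 0.281]), (136, [0.626, -0.064, 0.25]), (139, [0.625, -0.062, 0.215]), (142, [0.623, -0.061, 0.186]), (145, [0.627, -0.057, 0.116]), (148, [0.618, -0.057, 0.114])]
```

```bash
python3 - <<'E'
import cv2
a=cv2.imread("pics/top0.png")[115:215,75:255]; b=cv2.imread("pics/scene0.png")[85:235,240:350]
a=cv2.resize(a,None,fx=3.6,fy=3.6,interpolation=cv2.INTER_CUBIC); cv2.imwrite("pics/topcrop.png",a)
b=cv2.resize(b,None,fx=4,fy=4,interpolation=cv2.INTER_CUBIC); cv2.imwrite("pics/scenecrop.png",b)
E
```

```text
(no output)
```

View pics/topcrop.png

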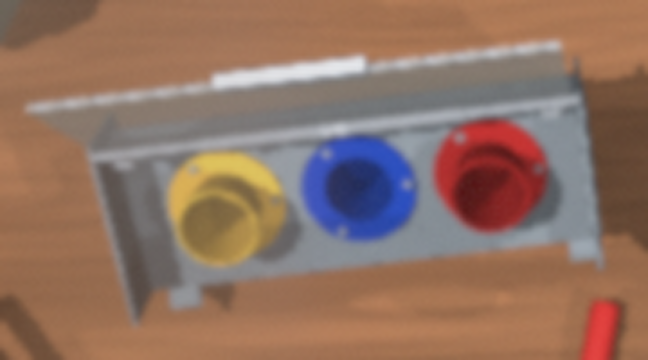

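>>> jog_arm([
  [[0.715, -0.53, 0, 0, 0, 0, 1], [0.715, -0.53, 0, 0, 0, 0, 1], [0.715, -0.53, 0, 0, 0, 0, 1], [0.715, -0.53, 0, 0, 0, 0, 1], [0.715, -0.53, 0, 0, 0, 0, 1]],
])

```text
time: 0.52
tool_pos: [0.2909, -0.5294, 0.3032]
tcp_rot: [-3.1, -0.504, 0.0]
wrist_force: [0.7, 0.4, -0.5]
width: 1.002
grip_force: 0.0
```

>>> jog_arm([
  [[0.715, -0.53, 0, 0, 0, 0, 1], [0.715, -0.53, 0, 0, 0, 0, 1], [0.715, -0.53, 0, 0, 0, 0, 1], [0.715, -0.53, 0, 0, 0, 0, 1], [0.715, -0.53, 0, 0, 0, 0, 1]],
])

```text
time: 0.93
tool_pos: [0.3674, -0.4199, 0.3033]
tcp_rot: [-3.1, -0.504, 0.001]
wrist_force: [0.8, 0.1, 0.2]
width: 0.999
grip_force: 0.0
```

>>> jog_arm([
  [[0.715, -0.53, 0, 0, 0, 0, 1], [0.715, -0.53, 0, 0, 0, 0, 1], [0.715, -0.53, 0, 0, 0, 0, 1], [0.715, -0.53, 0, 0, 0, 0, 1], [0.715, -0.53, 0, 0, 0, 0, 1]],
])

```text
time: 1.35
tool_pos: [0.4439, -0.3105, 0.3034]
tcp_rot: [-3.1, -0.505, 0.001]
wrist_force: [-0.0, 0.1, -0.5]
width: 1.005
grip_force: 0.0
```

>>> jog_arm([
  [[0, 0, 0, 0, 0, 0, 1], [0, 0, 0, 0, 0, 0, 1], [0, 0, 0, 0, 0, 0, 1], [0, 0, 0, 0, 0, 0, 1], [0, 0, 0, 0, 0, 0, 1]],
], force=30)

```text
time: 1.77
tool_pos: [0.443, -0.3127, 0.3037]
tcp_rot: [3.101, 0.503, -0.001]
wrist_force: [0.8, -0.4, 0.3]
width: 0.997
grip_force: 0.0
```

```bash
cat > look.py <<'E'
import sys
from h import *
n=sys.argv[1]
s=read_state(); p,d=viewer.read_camera("wrist"); cv2.imwrite(f"pics/{n}.png",p); np.savez(f"pics/{n}.npz",d=d,**{k:s[k] for k in("tool_pos","tcp_rot","q")})
print(s["time"],s["tool_pos"],s["tcp_rot"],s["q"].round(3),s["wrist_force"].round(2))
E
python3 look.py w1; python3 - <<'E'
from h import *
np.set_printoptions(precision=4,suppress=True)
z=np.load("pics/w1.npz"); W=cloud("wrist",z["d"],z); p=cv2.imread("pics/w1.png");H=hsv(p)
m=(H[...,0]>108)&(H[...,0]<130)&(H[...,1]>120)
P=W[m&(z["d"]>0)]; print(len(P)); h=np.percentile(P[:,2],98); Q=P[P[:,2]>h-.006]; print(h,len(Q),Q.min(0),Q.max(0),circ(Q))
R=Ro.from_rotvec(z["tcp_rot"]).as_matrix(); print(R)
E
```

```text
1.7667 [ 0.44299464 -0.31272367  0.30374799] [ 3.10108701e+00  5.02753003e-01 -6.10894343e-04] [-0.66   0.013  1.888 -0.     1.241  0.589] [ 0.78 -0.43  0.32]
3619
0.10075358045438332 859 [ 0.4163 -0.3439  0.0948] [ 0.5836 -0.2822  0.1021] (np.float64(0.45307779026993855), np.float64(-0.3132204556319238), np.float64(0.030718825766828908))
[[ 0.9488  0.3159 -0.0004]
 [ 0.3159 -0.9488 -0.0001]
 [-0.0004 -0.     -1.    ]]
```

View pics/w1.png

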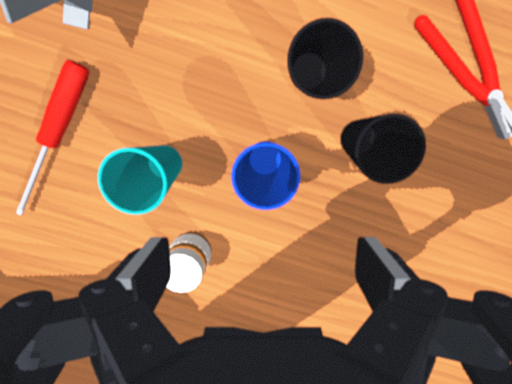

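The blue cup's rim is centred at about (266,176), midway between the fingers.

```bash
python3 - <<'E'
from h import *
z=np.load("pics/w1.npz"); W=cloud("wrist",z["d"],z); p=cv2.imread("pics/w1.png");H=hsv(p)
m=(H[...,0]>108)&(H[...,0]<130)&(H[...,1]>120)&(np.hypot(W[...,0]-.444,W[...,1]+.312)<.05)&(z["d"]>0)
P=W[m]; h=np.percentile(P[:,2],98)
for k in (.004,.008): Q=P[P[:,2]>h-k]; print(h,len(Q),(Q.min(0)+Q.max(0))/2,circ(Q))
# rim outline as ellipse, centre ray at z=.1
c=max(cv2.findContours((m*255).astype(np.uint8),0,1)[0],key=cv2.contourArea); e=cv2.fitEllipse(cv2.convexHull(c)); print(e)
cc,R,o=cam("wrist",z); r=R@[(e[0][0]-cc["cx"])/cc["fx"],(e[0][1]-cc["cy"])/cc["fy"],1]; print(o+r*(.1-o[2])/r[2])
E
```

```text
0.10076434359214649 774 [ 0.44723356 -0.31305874  0.09945554] (np.float64(0.4472031972759881), np.float64(-0.31310230345080764), np.float64(0.029311397866741664))
0.10076434359214649 927 [ 0.44723356 -0.31305874  0.09745519] (np.float64(0.44738183960246264), np.float64(-0.3130035958337771), np.float64(0.029089331595799694))
((265.3939208984375, 175.4537811279297), (66.77487182617188, 68.05826568603516), 82.35372924804688)
[ 0.44793563 -0.31286267  0.1       ]
```

>>> jog_arm([
  [[0.1, 0.05, 0.7, 0, 0, 0, 1], [0, 0, 0.7, 0, 0, 0, 1], [0, 0, 0.7, 0, 0, 0, 1], [0, 0, 0.7, 0, 0, 0, 1], [0, 0, 0.7, 0, 0, 0, 1]],
])

```text
time: 2.23
tool_pos: [0.4465, -0.3131, 0.198]
tcp_rot: [3.101, 0.503, 0.0]
wrist_force: [-0.5, 0.6, 0.4]
width: 1.001
grip_force: 0.0
```

>>> jog_arm([
  [[0, 0, 0.6, 0, 0, 0, 1], [0, 0, 0.6, 0, 0, 0, 1], [0, 0, 0.5, 0, 0, 0, 1], [0, 0, 0.29, 0, 0, 0, 1], [0, 0, 0, 0, 0, 0, 1]],
])

```text
time: 2.65
tool_pos: [0.4453, -0.3119, 0.1369]
tcp_rot: [-3.098, -0.503, 0.005]
wrist_force: [-0.1, 0.3, -0.2]
width: 1.002
grip_force: 0.0
```

>>> jog_arm([
  [[0, 0, 0.1, 0, 0, 0, 0.7], [0, 0, 0, 0, 0, 0, 0.5], [0, 0, 0, 0, 0, 0, 0.4], [0, 0, 0, 0, 0, 0, 0.3], [0, 0, 0, 0, 0, 0, 0.2]],
], force=30)

```text
time: 3.07
tool_pos: [0.4477, -0.313, 0.1374]
tcp_rot: [3.099, 0.505, 0.003]
wrist_force: [0.0, 0.1, 1.3]
width: 0.713
grip_force: 32.8
```

>>> jog_arm([
  [[0, 0, 0, 0, 0, 0, 0.1], [0, 0, 0, 0, 0, 0, 0], [0, 0, 0, 0, 0, 0, 0], [0, 0, 0, 0, 0, 0, 0], [0, 0, 0, 0, 0, 0, 0]],
])

```text
time: 3.48
tool_pos: [0.4477, -0.313, 0.1373]
tcp_rot: [3.099, 0.505, 0.003]
wrist_force: [0.3, -0.9, 5.3]
width: 0.713
grip_force: 33.0
```

>>> jog_arm([
  [[0, 0, -0.3, 0, 0, 0, 0], [0, 0, -0.7, 0, 0, 0, 0], [0, 0, -0.9, 0, 0, 0, 0], [0, 0, -0.9, 0, 0, 0, 0], [0, 0, -0.9, 0, 0, 0, 0]],
])

```text
time: 3.9
tool_pos: [0.446, -0.3115, 0.2475]
tcp_rot: [-3.098, -0.505, 0.003]
wrist_force: [-0.6, -0.3, -1.4]
width: 0.717
grip_force: 33.0
```

>>> jog_arm([
  [[0, 0, -0.9, 0, 0, 0, 0], [0, 0, -0.9, 0, 0, 0, 0], [0, 0, -0.5, 0, 0, 0, 0], [0, 0, 0, 0, 0, 0, 0], [0, 0, 0, 0, 0, 0, 0]],
])

```text
time: 4.32
tool_pos: [0.4469, -0.3122, 0.3166]
tcp_rot: [3.1, 0.505, 0.001]
wrist_force: [-0.5, 0.5, -1.4]
width: 0.717
grip_force: 33.0
```

```bash
cat >> h.py <<'E'
def plan(s,p1,R1,rows,g=0):
    """interpolate from state to (p1,R1) in given number of rows; print increments"""
    p0=np.array(s["tool_pos"]); R0=Ro.from_rotvec(s["tcp_rot"]); dr=(R0.inv()*R1).as_rotvec(); P,Q=p0.copy(),R0
    for k in range(1,rows+1):
        Rt=R0*Ro.from_rotvec(dr*k/rows); pt=p0+(p1-p0)*k/rows
        a=np.round(Q.inv().apply(pt-P)/.03,2); b=np.round((Q.inv()*Rt).as_rotvec()/np.radians(6),2)
        P=P+Q.apply(a*.03); Q=Q*Ro.from_rotvec(b*np.radians(6))
        print([*(float(x) for x in a),*(float(x) for x in b),g],end=", " if k%5 else "\n")
    print("end err mm",((P-p1)*1e3).round(2), "turn",(Q.inv()*R1).magnitude().round(4))
E
python3 - <<'E'
from h import *
np.set_printoptions(precision=4,suppress=True)
s=read_state(); print(s["tool_pos"],s["grip_force"],s["width"],s["wrist_force"])
p=cv2.imread("pics/top0.png"); d=np.load("pics/top0.npy"); H=hsv(p)
cc,R,o=cam("top")
def at(u,v,z): r=R@[(u-cc["cx"])/cc["fx"],(v-cc["cy"])/cc["fy"],1]; return o+r*(z-o[2])/r[2]
m=(H[...,0]>105)&(H[...,0]<130)&(H[...,1]>100); k=np.zeros_like(m); k[140:195,145:200]=1
c=max(cv2.findContours(((m&k)*255).astype(np.uint8),0,1)[0],key=cv2.contourArea); e=cv2.fitEllipse(cv2.convexHull(c)); print(e)
for z in(.09,.095,.1): print(at(*e[0],z))
W=cloud("top",d)
for n,lo,hi,b in(("yel",18,32,(115,160)),("red",-1,8,(190,235))):
    m=(H[...,0]>=lo)&(H[...,0]<hi)&(H[...,1]>100); k=np.zeros_like(m); k[140:200,b[0]:b[1]]=1
    P=W[m&k&(d>0)]; Q=P[P[:,2]>.155]; print(n,P[:,2].max(),Q.mean(0),P.min(0),P.max(0))
# cover plane & panel plane
k=(W[...,2]>.2)&(W[...,0]>.55)&(W[...,0]<.66)&(W[...,1]>-.1)&(W[...,1]<.28); P=W[k]
A=np.c_[P[:,1:],np.ones(len(P))]; x=np.linalg.lstsq(A,P[:,0],rcond=None)[0]; print("cover x=a y+b z+c",x,len(P))
m=(H[...,1]<60)&(W[...,2]>.05)&(W[...,2]<.125)&(W[...,0]<.62)&(W[...,1]>-.07)&(W[...,1]<.25);P=W[m]
for i in range(4):
    A=np.c_[P[:,:2],np.ones(len(P))]; x=np.linalg.lstsq(A,P[:,2],rcond=None)[0]; r=A@x-P[:,2]; P=P[abs(r)<.004]
print("panel z",x,len(P),np.degrees(np.arctan(np.hypot(*x[:2]))),"yaw",np.arctan2(x[1],x[0]))
E
```

```text
[ 0.4469 -0.3122  0.3166] 33.02320718765259 0.7170454255878064 [-0.4583  0.4818 -1.3766]
((174.42880249023438, 166.82125854492188), (29.057279586791992, 31.770694732666016), 105.11846923828125)
[0.5726 0.1047 0.09  ]
[0.5719 0.1039 0.095 ]
[0.5713 0.103  0.1   ]
yel 0.1577604413070084 [0.5621 0.2076 0.1562] [0.5115 0.1647 0.0451] [0.6005 0.2531 0.1578]
red 0.1571270260156501 [0.5814 0.0017 0.156 ] [ 0.5336 -0.0415  0.0415] [0.6174 0.0413 0.1571]
cover x=a y+b z+c [-0.0914  0.0579  0.6062] 2102
panel z [ 0.5752  0.0531 -0.2388] 1332 30.0148178582217 yaw 0.09212141475820468
```

```bash
cat >> h.py <<'E'
psi=0.092
def holderR(psi=psi):
    c,s=np.cos(psi),np.sin(psi); a=np.array([-.5*c,-.5*s,np.sqrt(.75)]); x=-np.array([np.sqrt(.75)*c,np.sqrt(.75)*s,.5]); z=-a
    return Ro.from_matrix(np.c_[x,np.cross(z,x),z]),a,np.array([-s,c,0])
E
python3 - <<'E'
from h import *
R1,a,y=holderR(); s=read_state(); m=np.array([.569,.1035,.1]); plan(s,m+.236*a-.1*y,R1,30)
E
```

```text
[0.12, -0.32, 0.01, -0.24, -0.03, -0.9, 0], [0.15, -0.3, 0.01, -0.24, -0.03, -0.89, 0], [0.18, -0.29, -0.0, -0.24, -0.02, -0.9, 0], [0.21, -0.27, -0.01, -0.24, -0.03, -0.9, 0], [0.23, -0.25, -0.02, -0.24, -0.03, -0.9, 0]
[0.25, -0.23, -0.03, -0.24, -0.03, -0.89, 0], [0.27, -0.2, -0.03, -0.24, -0.02, -0.9, 0], [0.29, -0.17, -0.03, -0.24, -0.03, -0.9, 0], [0.31, -0.15, -0.04, -0.24, -0.03, -0.89, 0], [0.31, -0.11, -0.05, -0.24, -0.03, -0.9, 0]
[0.33, -0.08, -0.05, -0.24, -0.02, -0.9, 0], [0.33, -0.06, -0.05, -0.24, -0.03, -0.89, 0], [0.34, -0.01, -0.05, -0.24, -0.03, -0.9, 0], [0.33, 0.01, -0.05, -0.24, -0.03, -0.9, 0], [0.33, 0.05, -0.06, -0.24, -0.02, -0.9, 0]
[0.33, 0.08, -0.05, -0.24, -0.03, -0.89, 0], [0.32, 0.11, -0.05, -0.24, -0.03, -0.9, 0], [0.3, 0.14, -0.05, -0.24, -0.03, -0.9, 0], [0.29, 0.17, -0.05, -0.24, -0.03, -0.89, 0], [0.28, 0.2, -0.04, -0.24, -0.02, -0.9, 0]
[0.25, 0.22, -0.04, -0.24, -0.03, -0.9, 0], [0.23, 0.25, -0.03, -0.24, -0.03, -0.89, 0], [0.2, 0.27, -0.03, -0.24, -0.03, -0.9, 0], [0.18, 0.29, -0.02, -0.24, -0.02, -0.9, 0], [0.16, 0.3, -0.01, -0.24, -0.03, -0.9, 0]
[0.12, 0.32, -0.01, -0.24, -0.03, -0.89, 0], [0.09, 0.32, 0.0, -0.24, -0.03, -0.9, 0], [0.06, 0.34, 0.01, -0.24, -0.02, -0.9, 0], [0.03, 0.34, 0.02, -0.24, -0.03, -0.89, 0], [0.0, 0.34, 0.03, -0.24, -0.03, -0.9, 0]Traceback (most recent call last):
  File "<stdin>", line 2, in <module>
  File "h.py", line 27, in plan
    print("end err mm",((P-p1)*1e3).round(2), "turn",(Q.inv()*R1).magnitude().round(4))
                                                     ^^^^^^^^^^^^^^^^^^^^^^^^^^^^^^
AttributeError: 'float' object has no attribute 'round'
```

>>> jog_arm([
  [[0.12, -0.32, 0.01, -0.24, -0.03, -0.9, 0], [0.15, -0.3, 0.01, -0.24, -0.03, -0.89, 0], [0.18, -0.29, 0, -0.24, -0.02, -0.9, 0], [0.21, -0.27, -0.01, -0.24, -0.03, -0.9, 0], [0.23, -0.25, -0.02, -0.24, -0.03, -0.9, 0]],
])

```text
time: 4.73
tool_pos: [0.4479, -0.2601, 0.3108]
tcp_rot: [2.782, 1.174, 0.004]
wrist_force: [0.1, 0.2, -0.7]
width: 0.719
grip_force: 33.1
```

>>> jog_arm([
  [[0.25, -0.23, -0.03, -0.24, -0.03, -0.89, 0], [0.27, -0.2, -0.03, -0.24, -0.02, -0.9, 0], [0.29, -0.17, -0.03, -0.24, -0.03, -0.9, 0], [0.31, -0.15, -0.04, -0.24, -0.03, -0.89, 0], [0.31, -0.11, -0.05, -0.24, -0.03, -0.9, 0]],
])

```text
time: 5.15
tool_pos: [0.45, -0.2093, 0.3087]
tcp_rot: [2.335, 1.724, 0.012]
wrist_force: [-0.3, -0.4, -1.0]
width: 0.714
grip_force: 33.1
```

>>> jog_arm([
  [[0.33, -0.08, -0.05, -0.24, -0.02, -0.9, 0], [0.33, -0.06, -0.05, -0.24, -0.03, -0.89, 0], [0.34, -0.01, -0.05, -0.24, -0.03, -0.9, 0], [0.33, 0.01, -0.05, -0.24, -0.03, -0.9, 0], [0.33, 0.05, -0.06, -0.24, -0.02, -0.9, 0]],
])

```text
time: 5.57
tool_pos: [0.4522, -0.1586, 0.3067]
tcp_rot: [1.791, 2.151, 0.021]
wrist_force: [0.6, 0.2, -1.0]
width: 0.712
grip_force: 33.1
```

>>> jog_arm([
  [[0.33, 0.08, -0.05, -0.24, -0.03, -0.89, 0], [0.32, 0.11, -0.05, -0.24, -0.03, -0.9, 0], [0.3, 0.14, -0.05, -0.24, -0.03, -0.9, 0], [0.29, 0.17, -0.05, -0.24, -0.03, -0.89, 0], [0.28, 0.2, -0.04, -0.24, -0.02, -0.9, 0]],
])

```text
time: 5.98
tool_pos: [0.4544, -0.1076, 0.3044]
tcp_rot: [1.182, 2.443, 0.027]
wrist_force: [0.4, 1.1, -0.5]
width: 0.713
grip_force: 33.1
```

>>> jog_arm([
  [[0.25, 0.22, -0.04, -0.24, -0.03, -0.9, 0], [0.23, 0.25, -0.03, -0.24, -0.03, -0.89, 0], [0.2, 0.27, -0.03, -0.24, -0.03, -0.9, 0], [0.18, 0.29, -0.02, -0.24, -0.02, -0.9, 0], [0.16, 0.3, -0.01, -0.24, -0.03, -0.9, 0]],
])

```text
time: 6.4
tool_pos: [0.4567, -0.057, 0.3024]
tcp_rot: [0.533, 2.601, 0.031]
wrist_force: [0.2, -0.5, -1.0]
width: 0.717
grip_force: 33.1
```

>>> jog_arm([
  [[0.12, 0.32, -0.01, -0.24, -0.03, -0.89, 0], [0.09, 0.32, 0, -0.24, -0.03, -0.9, 0], [0.06, 0.34, 0.01, -0.24, -0.02, -0.9, 0], [0.03, 0.34, 0.02, -0.24, -0.03, -0.89, 0], [0, 0.34, 0.03, -0.24, -0.03, -0.9, 0]],
])

```text
time: 6.82
tool_pos: [0.459, -0.0062, 0.3003]
tcp_rot: [-0.126, 2.622, 0.034]
wrist_force: [1.2, 0.2, -1.6]
width: 0.717
grip_force: 33.1
```

>>> jog_arm([
  [[0, 0, 0, 0, 0, 0, 0], [0, 0, 0, 0, 0, 0, 0], [0, 0, 0, 0, 0, 0, 0], [0, 0, 0, 0, 0, 0, 0], [0, 0, 0, 0, 0, 0, 0]],
])

```text
time: 7.23
tool_pos: [0.4607, -0.0072, 0.3037]
tcp_rot: [-0.118, 2.617, 0.033]
wrist_force: [0.8, -0.7, -0.9]
width: 0.719
grip_force: 33.1
```

```bash
sed -i 's/\.magnitude()\.round(4)/.magnitude()/' h.py; python3 look.py w2; python3 - <<'E'
from h import *
z=np.load("pics/w2.npz"); R=Ro.from_rotvec(z["tcp_rot"]); R1,a,y=holderR(); print((R.inv()*R1).as_rotvec())
E
```

```text
7.2333 [ 0.46071744 -0.00718581  0.30366352] [-0.11839713  2.61707638  0.03269596] [-0.138 -0.433  2.315  0.166  0.756 -1.891] [ 0.79 -0.66 -0.9 ]
[-3.43319909e-05 -1.38006490e-03 -1.57228808e-03]
```

View pics/w2.png

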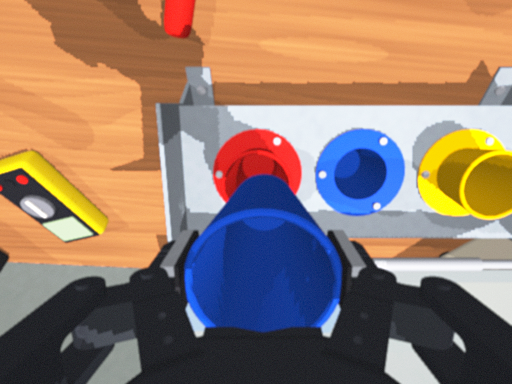

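The wrist view shows the rim of the held cup centred at about (264,268). The empty blue holder's flange is centred at about (361,171), between red on the left and yellow on the right.

```bash
cat > meas.py <<'E'
import sys
from h import *
np.set_printoptions(precision=4,suppress=True)
z=np.load(f"pics/{sys.argv[1]}.npz"); p=cv2.imread(f"pics/{sys.argv[1]}.png"); H=hsv(p); d=z["d"]
he=viewer.camera_params("wrist"); c=he; T=he["hand_eye"]
v,u=np.mgrid[:384,:512]; P=np.stack([(u-c["cx"])/c["fx"]*d,(v-c["cy"])/c["fy"]*d,d],-1)@T[:3,:3].T+T[:3,3]  # tool frame
blue=(H[...,0]>105)&(H[...,0]<130)&(H[...,1]>110)
def ray(uv): return T[:3,:3]@np.array([(uv[0]-c["cx"])/c["fx"],(uv[1]-c["cy"])/c["fy"],1])
def onplane(uv,n,k): r=ray(uv); return T[:3,3]+r*(k-n@T[:3,3])/(n@r)
def plane(Q,it=6,tol=.003):
    for _ in range(it):
        m=Q.mean(0); n=np.linalg.svd(Q-m)[2][2]; n*=np.sign(n[2]) ; r=(Q-m)@n; Q=Q[abs(r)<max(tol,0)] if _ else Q[abs(r)<.01]
    return n,n@m,len(Q)
def contour(m): return max(cv2.findContours((m*255).astype(np.uint8),0,1)[0],key=cv2.contourArea)
# panel
far=(d>0)&(P[...,2]>.18)
x0,x1,y0,y1=[int(t) for t in sys.argv[2:6]]   # box of the blue flange
box=np.zeros_like(blue); box[y0:y1,x0:x1]=1
fl=blue&box&far
n,k,N=plane(P[fl&(P[...,2]<np.median(P[fl][:,2])+.006)]); print("flange plane n",n,"k",k,N)
gy=(H[...,1]<45)&(H[...,2]>120)&far&(abs(P[...,2]-k)<.02); n2,k2,N2=plane(P[gy]); print("panel",n2,k2,N2)
cn=cv2.convexHull(contour(fl)); e=cv2.fitEllipse(cn); print("ellipse",e)
def fitcirc(uvs,n,k):
    X=np.array([onplane(q,n,k) for q in uvs]); ex=np.cross([0,1,0],n); ex/=np.linalg.norm(ex); ey=np.cross(n,ex)
    cx,cy,r=circ(np.c_[X@ex,X@ey]); return cx*ex+cy*ey+k*n,r
C,r=fitcirc(cn[:,0],n,k); print("flange centre in tool",C,"r",r)
# cup rim in hand
near=blue&(d>0)&(P[...,2]<.13)&(P[...,2]>.0)
zz=P[near][:,2]; 
cr=cv2.convexHull(contour(blue&(d>0)&(P[...,2]<.16)&(v>200)))[:,0]
top=np.percentile(zz,2); Q=P[near&(P[...,2]<top+.006)]; n3,k3,N3=plane(Q,tol=.0015); print("rim z",top,"plane",n3,k3,N3)
up=[q for q in cr if 214<q[1]<316]; Cr,rr=fitcirc(up,np.array([0,0,1.]),k3); print("rim centre in tool",Cr,rr,len(up))
R=Ro.from_rotvec(z["tcp_rot"]); print("flange world",R.apply(C)+z["tool_pos"],"n world",R.apply(n),R.apply(n2))
E
python3 meas.py w2 310 412 120 222
```

```text
flange plane n [ 0.0004 -0.0025  1.    ] k 0.2391704932334512 3892
panel [-0.0008 -0.0013  1.    ] 0.24224668384257625 20208
ellipse ((359.665771484375, 171.9775848388672), (84.71558380126953, 91.2726058959961), 52.83622741699219)
flange centre in tool [-0.0022  0.0999  0.2394] r 0.0453755290019854
rim z 0.03662665807991559 plane [0.0249 0.0065 0.9997] 0.03803727671044001 2829
rim centre in tool [-0.0009  0.001   0.038 ] 0.031668671733649886 19
flange world [0.5725 0.1034 0.0973] n world [ 0.4966  0.0433 -0.8669] [ 0.4975  0.0445 -0.8663]
```

```bash
cat >> meas.py <<'E'
def proj(X): q=(X-T[:3,3])@T[:3,:3]; return np.c_[q[:,0]/q[:,2]*c["fx"]+c["cx"],q[:,1]/q[:,2]*c["fy"]+c["cy"]]
t=np.linspace(0,2*np.pi,200); f=lambda dx,dy,zz,r:proj(np.c_[Cr[0]+dx+r*np.cos(t),Cr[1]+dy+r*np.sin(t),np.full(200,zz)])
pf=f(0,0,.137,.0215); cc=contour(blue&(d>0)&(P[...,2]<.16))[:,0]
print("foot predicted top",pf[:,1].min(),pf[pf[:,1].argmin(),0],"seen",cc[:,1].min(),cc[cc[:,1]==cc[:,1].min()][:,0].mean())
for row in (185,190,195): q=cc[cc[:,1]==row][:,0]; pr=pf[abs(pf[:,1]-row)<1.2][:,0]; print(row,q.min(),q.max(),pr.min(),pr.max())
E
python3 meas.py w2 310 412 120 222 | tail -4
```

```text
foot predicted top 173.8154209387892 262.7844701965456 seen 175 264.0
185 240 286 238.08569431509878 287.48269044360086
190 237 289 235.0722247075932 290.4957260267747
195 233 293 233.08423154063877 292.4831084488359
```

>>> jog_arm([
  [[-0.04, 0.66, 0, 0, 0, 0, 0], [0, 0.66, 0, 0, 0, 0, 0], [0, 0.66, 0, 0, 0, 0, 0], [0, 0.66, 0, 0, 0, 0, 0], [0, 0.66, 0, 0, 0, 0, 0]],
])

```text
time: 7.7
tool_pos: [0.4527, 0.0923, 0.305]
tcp_rot: [-0.118, 2.616, 0.033]
wrist_force: [1.4, 0.4, -1.1]
width: 0.714
grip_force: 33.2
```

>>> jog_arm([
  [[0, 0, 0.2, 0, 0, 0, 0], [0, 0, 0.4, 0, 0, 0, 0], [0, 0, 0.6, 0, 0, 0, 0], [0, 0, 0.6, 0, 0, 0, 0], [0, 0, 0.2, 0, 0, 0, 0]],
])

```text
time: 8.12
tool_pos: [0.4822, 0.0938, 0.25]
tcp_rot: [-0.119, 2.62, 0.032]
wrist_force: [-0.7, 0.1, -1.4]
width: 0.711
grip_force: 33.3
```

>>> jog_arm([
  [[0, 0, 0, 0, 0, 0, 0], [0, 0, 0, 0, 0, 0, 0], [0, 0, 0, 0, 0, 0, 0], [0, 0, 0, 0, 0, 0, 0], [0, 0, 0, 0, 0, 0, 0]],
])

```text
time: 8.53
tool_pos: [0.4829, 0.0945, 0.2539]
tcp_rot: [-0.12, 2.614, 0.033]
wrist_force: [1.4, -0.9, -0.5]
width: 0.716
grip_force: 33.3
```

```bash
python3 look.py w3; cat > where.py <<'E'
from h import *
s=read_state(); R1,a,y=holderR(); R=Ro.from_rotvec(s["tcp_rot"]); C=np.array([.5725,.1034,.0973])
print("flange ctr in tool mm",(R.inv().apply(C-s["tool_pos"])*1e3).round(1),"rot err",(R.inv()*R1).as_rotvec().round(4),"F tool",R.inv().apply(s["wrist_force"]).round(2),"M",R.inv().apply(s["torque"]).round(2),s["q"].round(2))
E
python3 where.py
```

```text
8.5333 [0.48293836 0.09446606 0.25388127] [-0.11970616  2.61440176  0.03304965] [ 0.162 -0.307  2.328 -0.062  0.597 -1.459] [ 1.36 -0.85 -0.49]
flange ctr in tool mm [  0.4   0.5 180.5] rot err [ 0.0004  0.0011 -0.0005] F tool [0.67 0.35 0.58] M [ 0.    0.35 -0.01] [ 0.16 -0.31  2.33 -0.06  0.6  -1.46]
```

View pics/w3.png

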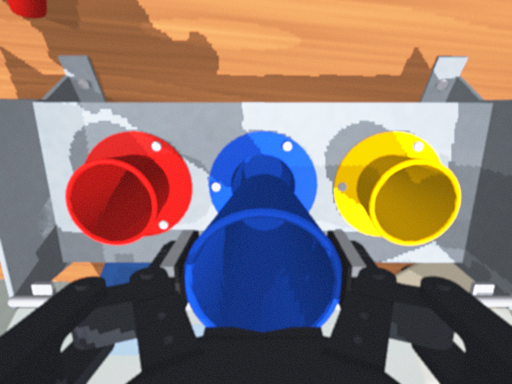

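The cup is now over the blue holder. Its rim is at (264,270), and the flange arc is centred near (263,178), with red and yellow on either side.

```bash
cat > arc.py <<'E'
import sys; sys.argv=["",sys.argv[1],"205","322","125","215"]
exec(open("meas.py").read().split("# cup rim in hand")[0])
from scipy.optimize import least_squares
m=blue&box&(abs(P[...,2]-k)<.008); pts=contour(m)[:,0]; pts=pts[(pts[:,1]<195)]
hull=cv2.convexHull(contour(m))[:,0]; hull=hull[hull[:,1]<195]
X=np.array([onplane(q,np.array([0,0,1.]),k) for q in hull])[:,:2]
f=least_squares(lambda c:np.hypot(*(X-c).T)-.0457,[0,0],loss="soft_l1",f_scale=.001); print("arc centre",f.x,len(X),np.abs(f.fun).max(),circ(X))
E
python3 arc.py w3
```

```text
bash:  1031 Killed                     python3 arc.py w3
```

```bash
sed -i 's/svd(Q-m)/svd(Q-m,full_matrices=False)/' meas.py; python3 arc.py w3
```

```text
flange plane n [ 0.0019 -0.0006  1.    ] k 0.18079962139908073 2852
panel [ 0.0019 -0.0019  1.    ] 0.18348711710119034 30799
ellipse ((262.569091796875, 183.3671112060547), (105.27511596679688, 107.79438018798828), 88.55753326416016)
flange centre in tool [0.0007 0.0009 0.1808] r 0.045124724059444725
arc centre [0.    0.001] 25 0.0006031204681029231 (np.float64(0.0008354598530527299), np.float64(0.0009564964006029446), np.float64(0.045074200030899216))
```

>>> jog_arm([
  [[0.03, 0, 0.2, 0, 0, 0, 0], [0, 0, 0.4, 0, 0, 0, 0], [0, 0, 0.5, 0, 0, 0, 0], [0, 0, 0.4, 0, 0, 0, 0], [0, 0, 0.3, 0, 0, 0, 0]],
])

```text
time: 9.0
tool_pos: [0.5087, 0.097, 0.2042]
tcp_rot: [-0.12, 2.617, 0.033]
wrist_force: [0.4, -0.5, -1.3]
width: 0.718
grip_force: 33.3
```

>>> jog_arm([
  [[0, 0, 0.3, 0, 0, 0, 0], [0, 0, 0.3, 0, 0, 0, 0], [0, 0, 0.2, 0, 0, 0, 0], [0, 0, 0.1, 0, 0, 0, 0], [0, 0, 0, 0, 0, 0, 0]],
])

```text
time: 9.42
tool_pos: [0.5221, 0.0982, 0.1813]
tcp_rot: [-0.12, 2.617, 0.033]
wrist_force: [-0.2, 0.2, -1.2]
width: 0.716
grip_force: 33.3
```

>>> jog_arm([
  [[0, 0, 0, 0, 0, 0, 0], [0, 0, 0, 0, 0, 0, 0], [0, 0, 0, 0, 0, 0, 0], [0, 0, 0, 0, 0, 0, 0], [0, 0, 0, 0, 0, 0, 0]],
])

```text
time: 9.83
tool_pos: [0.5222, 0.0983, 0.1825]
tcp_rot: [-0.12, 2.616, 0.033]
wrist_force: [0.2, -0.2, -1.0]
width: 0.715
grip_force: 33.3
```

```bash
python3 look.py w4; python3 where.py;  python3 arc.py w4|tail -2; python3 meas.py w4 200 330 110 210 | grep rim
```

```text
9.8333 [0.52219974 0.09825318 0.182482  ] [-0.12012884  2.61558245  0.03296567] [ 0.155 -0.116  2.328 -0.079  0.408 -1.444] [ 0.15 -0.16 -0.97]
flange ctr in tool mm [-1.3  0.5 99. ] rot err [ 0.0004 -0.0001 -0.0004] F tool [1.44 0.04 0.98] M [-0.01  0.35  0.01] [ 0.16 -0.12  2.33 -0.08  0.41 -1.44]
  return _methods._mean(a, axis=axis, dtype=dtype,
  ret = ret.dtype.type(ret / rcount)
<string>:12: RuntimeWarning: Mean of empty slice.
  ret = um.true_divide(
Traceback (most recent call last):
  File "arc.py", line 2, in <module>
    exec(open("meas.py").read().split("# cup rim in hand")[0])
    ~~~~^^^^^^^^^^^^^^^^^^^^^^^^^^^^^^^^^^^^^^^^^^^^^^^^^^^^^^
IndexError: index 2 is out of bounds for axis 0 with size 0
  return _methods._mean(a, axis=axis, dtype=dtype,
  ret = ret.dtype.type(ret / rcount)
meas.py:12: RuntimeWarning: Mean of empty slice.
  m=Q.mean(0); n=np.linalg.svd(Q-m,full_matrices=False)[2][2]; n*=np.sign(n[2]) ; r=(Q-m)@n; Q=Q[abs(r)<max(tol,0)] if _ else Q[abs(r)<.01]
  ret = um.true_divide(
Traceback (most recent call last):
  File "meas.py", line 20, in <module>
    n,k,N=plane(P[fl&(P[...,2]<np.median(P[fl][:,2])+.006)]); print("flange plane n",n,"k",k,N)
          ~~~~~^^^^^^^^^^^^^^^^^^^^^^^^^^^^^^^^^^^^^^^^^^^^^
  File "meas.py", line 12, in plane
    m=Q.mean(0); n=np.linalg.svd(Q-m,full_matrices=False)[2][2]; n*=np.sign(n[2]) ; r=(Q-m)@n; Q=Q[abs(r)<max(tol,0)] if _ else Q[abs(r)<.01]
                   ~~~~~~~~~~~~~~~~~~~~~~~~~~~~~~~~~~~~~~~~~^^^
IndexError: index 2 is out of bounds for axis 0 with size 0
```

View pics/w4.png

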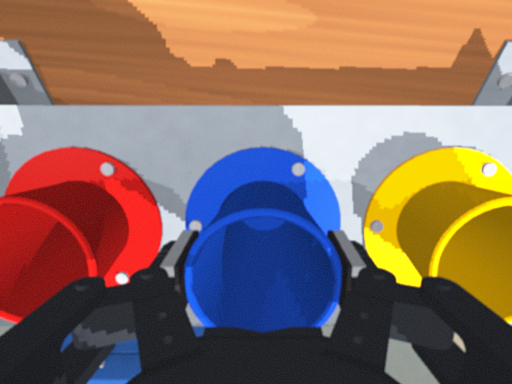

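The cup is partly in. Its rim is at (264,270) and the flange arc spans x = 185 to 341 with its top at y = 147, so it looks centred.

```bash
sed -i 's/P\[...,2\]>.18)/P[...,2]>float(__import__("os").environ.get("FAR",".18")))/' meas.py; sed -i 's/"205","322","125","215"/"182","346","140","235"/; s/<195/<215/g' arc.py; FAR=.09 python3 arc.py w4
```

```text
flange plane n [ 0.003  -0.0013  1.    ] k 0.09899251057960472 6338
panel [ 0.0008 -0.0017  1.    ] 0.10193443068364129 32647
ellipse ((262.4281005859375, 211.01316833496094), (126.66056823730469, 152.18728637695312), 89.90923309326172)
flange centre in tool [0.0008 0.0008 0.099 ] r 0.04377280413436209
arc centre [-0.0017  0.0008] 30 0.00037646960489481907 (np.float64(-0.0010596011974581846), np.float64(0.000803870149257282), np.float64(0.04514915183675148))
```

>>> jog_arm([
  [[-0.01, 0, 0.1, 0, 0, 0, 0], [0, 0, 0.1, 0, 0, 0, 0], [0, 0, 0.08, 0, 0, 0, 0], [0, 0, 0, 0, 0, 0, 0], [0, 0, 0, 0, 0, 0, 0]],
], force=20)

```text
time: 10.3
tool_pos: [0.5265, 0.0985, 0.1745]
tcp_rot: [-0.12, 2.617, 0.033]
wrist_force: [0.8, -0.5, -1.0]
width: 0.713
grip_force: 33.3
```

```bash
python3 where.py
```

```text
flange ctr in tool mm [-1.5  0.6 90. ] rot err [ 0.0002 -0.0014 -0.0003] F tool [-0.16 -0.55  1.29] M [ 0.1   0.26 -0.03] [ 0.15 -0.09  2.32 -0.08  0.39 -1.44]
```

>>> jog_arm([
  [[0, 0, 0.02, 0, 0, 0, 0], [0, 0, 0.02, 0, 0, 0, 0], [0, 0, 0.01, 0, 0, 0, 0], [0, 0, 0, 0, 0, 0, 0], [0, 0, 0, 0, 0, 0, 0]],
])

```text
time: 10.72
tool_pos: [0.5273, 0.0986, 0.1737]
tcp_rot: [-0.12, 2.616, 0.033]
wrist_force: [-0.0, -1.6, -0.1]
width: 0.719
grip_force: 33.3
```

```bash
python3 where.py
```

```text
flange ctr in tool mm [-1.2  0.6 88.9] rot err [ 0.0003 -0.0006 -0.0004] F tool [ 0.22 -1.55  0.02] M [0.31 0.27 0.02] [ 0.15 -0.09  2.32 -0.08  0.39 -1.44]
```

>>> jog_arm([
  [[0, -0.015, 0, 0, 0, 0, 0], [0, 0, 0.01, 0, 0, 0, 0], [0, 0, 0.01, 0, 0, 0, 0], [0, 0, 0, 0, 0, 0, 0], [0, 0, 0, 0, 0, 0, 0]],
])

```text
time: 11.13
tool_pos: [0.5276, 0.0983, 0.1731]
tcp_rot: [-0.12, 2.616, 0.033]
wrist_force: [0.8, 0.1, -0.3]
width: 0.715
grip_force: 33.3
```

```bash
python3 where.py
```

```text
flange ctr in tool mm [-1.3  0.9 88.2] rot err [ 0.0005 -0.0008 -0.0003] F tool [-0.52 -0.01  0.7 ] M [-0.02  0.28 -0.02] [ 0.15 -0.09  2.32 -0.08  0.39 -1.44]
```

Lateral force is gone, so I keep lowering.

>>> jog_arm([
  [[0, 0, 0.01, 0, 0, 0, 0], [0, 0, 0.01, 0, 0, 0, 0], [0, 0, 0.01, 0, 0, 0, 0], [0, 0, 0, 0, 0, 0, 0], [0, 0, 0, 0, 0, 0, 0]],
])

```text
time: 11.55
tool_pos: [0.5281, 0.0983, 0.1723]
tcp_rot: [-0.12, 2.616, 0.033]
wrist_force: [-0.0, 0.6, -2.0]
width: 0.714
grip_force: 33.3
```

```bash
python3 where.py
```

```text
flange ctr in tool mm [-1.3  0.9 87.3] rot err [ 0.0004 -0.0008 -0.0003] F tool [0.95 0.6  1.72] M [ 0.04  0.33 -0.01] [ 0.15 -0.09  2.32 -0.08  0.38 -1.44]
```

>>> jog_arm([
  [[0, 0, 0.01, 0, 0, 0, 0], [0, 0, 0.01, 0, 0, 0, 0], [0, 0, 0, 0, 0, 0, 0], [0, 0, 0, 0, 0, 0, 0], [0, 0, 0, 0, 0, 0, 0]],
])

```text
time: 11.97
tool_pos: [0.5284, 0.0983, 0.1718]
tcp_rot: [-0.12, 2.616, 0.033]
wrist_force: [-0.3, -0.5, -1.0]
width: 0.716
grip_force: 33.3
```

```bash
python3 where.py
```

```text
flange ctr in tool mm [-1.3  1.  86.7] rot err [ 0.0004 -0.0008 -0.0004] F tool [ 0.77 -0.46  0.72] M [0.05 0.24 0.03] [ 0.15 -0.09  2.32 -0.08  0.38 -1.44]
```

>>> jog_arm([
  [[0, 0, 0.01, 0, 0, 0, 0], [0, 0, 0.01, 0, 0, 0, 0], [0, 0, 0, 0, 0, 0, 0], [0, 0, 0, 0, 0, 0, 0], [0, 0, 0, 0, 0, 0, 0]],
])

```text
time: 12.38
tool_pos: [0.5287, 0.0983, 0.1713]
tcp_rot: [-0.12, 2.616, 0.033]
wrist_force: [0.7, 0.2, -0.7]
width: 0.713
grip_force: 33.3
```

```bash
python3 where.py
```

```text
flange ctr in tool mm [-1.3  1.  86.1] rot err [ 0.0003 -0.0007 -0.0004] F tool [-0.28  0.12  0.92] M [0.13 0.29 0.02] [ 0.15 -0.08  2.32 -0.08  0.38 -1.44]
```

>>> jog_arm([
  [[0, 0, 0.01, 0, 0, 0, 0], [0, 0, 0.01, 0, 0, 0, 0], [0, 0, 0, 0, 0, 0, 0], [0, 0, 0, 0, 0, 0, 0], [0, 0, 0, 0, 0, 0, 0]],
])

```text
time: 12.8
tool_pos: [0.529, 0.0984, 0.1708]
tcp_rot: [-0.12, 2.616, 0.033]
wrist_force: [0.4, -0.5, -0.1]
width: 0.714
grip_force: 33.3
```

```bash
python3 where.py
```

```text
flange ctr in tool mm [-1.2  1.  85.5] rot err [ 0.0004 -0.0006 -0.0004] F tool [-0.25 -0.56  0.29] M [ 0.18  0.27 -0.05] [ 0.15 -0.08  2.32 -0.08  0.38 -1.44]
```

>>> jog_arm([
  [[0, -0.007, 0, 0, 0, 0, 0], [0, 0, 0.01, 0, 0, 0, 0], [0, 0, 0.01, 0, 0, 0, 0], [0, 0, 0, 0, 0, 0, 0], [0, 0, 0, 0, 0, 0, 0]],
])

```text
time: 13.22
tool_pos: [0.5294, 0.0983, 0.1704]
tcp_rot: [-0.12, 2.616, 0.033]
wrist_force: [0.5, 0.4, -0.4]
width: 0.718
grip_force: 33.4
```

```bash
python3 where.py
```

```text
flange ctr in tool mm [-1.1  1.1 85. ] rot err [ 0.0005 -0.0004 -0.0003] F tool [-0.3   0.39  0.64] M [-0.08  0.23 -0.03] [ 0.15 -0.08  2.32 -0.08  0.38 -1.44]
```

>>> jog_arm([
  [[0, 0, 0.01, 0, 0, 0, 0], [0, 0, 0.01, 0, 0, 0, 0], [0, 0, 0, 0, 0, 0, 0], [0, 0, 0, 0, 0, 0, 0], [0, 0, 0, 0, 0, 0, 0]],
])

```text
time: 13.63
tool_pos: [0.5298, 0.0983, 0.17]
tcp_rot: [-0.12, 2.616, 0.033]
wrist_force: [-0.3, 1.9, 1.9]
width: 0.715
grip_force: 33.4
```

```bash
python3 where.py
```

```text
flange ctr in tool mm [-0.9  1.1 84.4] rot err [ 0.0005 -0.0002 -0.0004] F tool [-0.82  1.94 -1.76] M [-0.12  0.19  0.01] [ 0.15 -0.08  2.32 -0.08  0.38 -1.44]
```

>>> jog_arm([
  [[0, 0.004, 0, 0, 0, 0, 0], [0, 0, 0, 0, 0, 0, 0.5], [0, 0, 0, 0, 0, 0, 0.7], [0, 0, 0, 0, 0, 0, 0.9], [0, 0, 0, 0, 0, 0, 1]],
])

```text
time: 14.05
tool_pos: [0.5293, 0.0983, 0.1694]
tcp_rot: [-0.12, 2.617, 0.033]
wrist_force: [-0.3, -0.1, -0.3]
width: 1.001
grip_force: 0.0
```

>>> jog_arm([
  [[0, 0, 0, 0, 0, 0, 1], [0, 0, 0, 0, 0, 0, 1], [0, 0, 0, 0, 0, 0, 1], [0, 0, 0, 0, 0, 0, 1], [0, 0, 0, 0, 0, 0, 1]],
])

```text
time: 14.47
tool_pos: [0.5296, 0.0983, 0.1697]
tcp_rot: [-0.12, 2.616, 0.033]
wrist_force: [-0.5, -0.2, 0.2]
width: 0.997
grip_force: 0.0
```

```bash
python3 look.py w5; python3 where.py; python3 meas.py w4 182 346 140 235 2>&1| grep rim;  FAR=.075 python3 meas.py w5 160 370 140 235 | grep -E "rim|flange"; FAR=.075 python3 arc.py w5|tail -1
```

```text
14.4667 [0.52958909 0.09834625 0.16973819] [-0.12014465  2.61633382  0.03280848] [ 0.153 -0.079  2.323 -0.081  0.377 -1.442] [-0.54 -0.18  0.23]
flange ctr in tool mm [-1.2  1.  84.3] rot err [ 0.0004 -0.0007 -0.0003] F tool [-0.47 -0.21 -0.41] M [-0.05  0.24  0.05] [ 0.15 -0.08  2.32 -0.08  0.38 -1.44]
flange plane n [ 0.0017 -0.0021  1.    ] k 0.08420458566813256 7039
flange centre in tool [-0.001   0.0014  0.0842] r 0.0450284495792959
rim z 0.03740197148351008 plane [ 0.0188 -0.0034  0.9998] 0.038613810028364184 2617
rim centre in tool [0.0068 0.0016 0.0386] 0.03470945780109202 16
flange world [0.5722 0.1037 0.0973] n world [ 0.4959  0.044  -0.8672] [ 0.4973  0.0446 -0.8664]
arc centre [-0.0018  0.0014] 32 0.0005349316103852794 (np.float64(-0.0008265411440327985), np.float64(0.0013921929388371862), np.float64(0.044914847040344194))
```

View pics/w5.png

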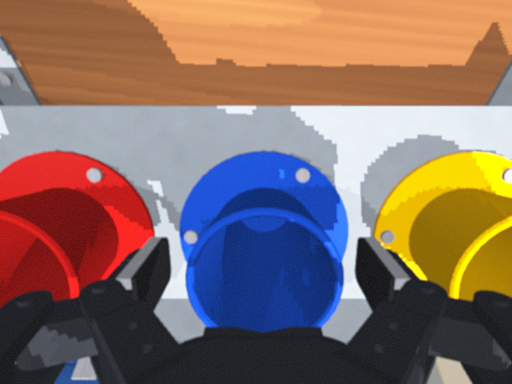

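The cup looks seated and centred, with its rim at (265,270), and the fingers are clear on both sides. I back out along the holder axis.

>>> jog_arm([
  [[0, 0, -0.2, 0, 0, 0, 1], [0, 0, -0.4, 0, 0, 0, 1], [0, 0, -0.7, 0, 0, 0, 1], [0, 0, -0.9, 0, 0, 0, 1], [0, 0, -0.9, 0, 0, 0, 1]],
])

```text
time: 14.93
tool_pos: [0.4822, 0.0939, 0.2506]
tcp_rot: [-0.12, 2.618, 0.033]
wrist_force: [0.6, 0.2, -0.1]
width: 0.999
grip_force: 0.0
```

>>> jog_arm([
  [[0, 0, -0.9, 0, 0, 0, 1], [0, 0, -0.3, 0, 0, 0, 1], [0, 0, 0, 0, 0, 0, 0], [0, 0, 0, 0, 0, 0, -1], [0, 0, 0, 0, 0, 0, -1]],
])

```text
time: 15.35
tool_pos: [0.465, 0.0923, 0.2799]
tcp_rot: [-0.12, 2.619, 0.033]
wrist_force: [0.7, -0.5, -0.8]
width: 0.607
grip_force: 0.0
```

>>> jog_arm([
  [[0, 0, 0, 0, 0, 0, -1], [0, 0, 0, 0, 0, 0, -1], [0, 0, 0, 0, 0, 0, -1], [0, 0, 0, 0, 0, 0, -1], [0, 0, 0, 0, 0, 0, -1]],
])

```text
time: 15.77
tool_pos: [0.4654, 0.0924, 0.2809]
tcp_rot: [-0.12, 2.617, 0.033]
wrist_force: [-0.2, 0.4, -0.6]
width: 0.002
grip_force: 0.0
```

```bash
python3 look.py w6; python3 where.py; python3 - <<'E'
from h import *
R1,a,y=holderR(); c,sn=np.cos(psi),np.sin(psi)
s=read_state()
# rim heights of the three cups in holder frame from the wrist depth
z=np.load("pics/w6.npz"); W=cloud("wrist",z["d"],z); C=np.array([.5722,.1034,.0973]); x=np.cross(y,a)
L=np.stack([(W-C)@x,(W-C)@y,(W-C)@a],-1)
for n,y0 in (("yel",.105),("blue",0),("red",-.105)):
    q=L[(z["d"]>0)&(np.hypot(L[...,0],L[...,1]-y0)<.04)&(L[...,2]>.03)&(L[...,2]<.08)]; t=np.percentile(q[:,2],97); q2=q[q[:,2]>t-.005]
    A=np.c_[q2[:,:2],np.ones(len(q2))]; f=np.linalg.lstsq(A,q2[:,2],rcond=None)[0]
    print(n,"rim h",t.round(4),"ctr",np.round(circ(q2),4),(q2.min(0)+q2.max(0)).round(4)/2,"tilt",f[:2].round(3))
Rd=Ro.from_matrix(np.c_[[-c,-sn,0],[-sn,c,0],[0,0,-1]])
print("up");plan(s,np.array([.50,.095,.46]),Rd,10,-1)
E
```

```text
15.7667 [0.46544195 0.09236341 0.28087893] [-0.12010537  2.61744194  0.03266505] [ 0.164 -0.378  2.323 -0.057  0.677 -1.464] [-0.18  0.44 -0.58]
flange ctr in tool mm [ -1.6   1.1 213. ] rot err [ 0.0003 -0.0015 -0.0004] F tool [-0.35  0.35 -0.37] M [0.02 0.26 0.  ] [ 0.16 -0.38  2.32 -0.06  0.68 -1.46]
yel rim h 0.0476 ctr [-0.      0.1046  0.0295] [1.000e-04 1.055e-01 4.560e-02] tilt [-0.007 -0.007]
blue rim h 0.0472 ctr [-0.0004  0.0004  0.0294] [-0.0009   0.00015  0.0452 ] tilt [-0.016 -0.004]
red rim h 0.0478 ctr [-0.0004 -0.104   0.0294] [ 0.      -0.1048   0.04585] tilt [-0.006  0.006]
up
[-0.4, -0.0, -0.46, 0.0, 0.5, -0.0, -1], [-0.37, -0.0, -0.48, 0.0, 0.5, -0.0, -1], [-0.35, -0.0, -0.5, 0.0, 0.5, -0.0, -1], [-0.32, -0.01, -0.51, 0.0, 0.49, -0.0, -1], [-0.29, 0.0, -0.53, 0.0, 0.5, -0.0, -1]
[-0.27, 0.0, -0.55, 0.0, 0.5, -0.0, -1], [-0.23, -0.0, -0.56, 0.0, 0.5, -0.0, -1], [-0.21, -0.0, -0.57, 0.0, 0.5, -0.0, -1], [-0.18, -0.0, -0.58, 0.0, 0.5, -0.0, -1], [-0.14, -0.01, -0.59, 0.0, 0.5, -0.0, -1]
end err mm [-0.11 -0.15 -0.07] turn 0.0006840359338225641
```

View pics/w6.png

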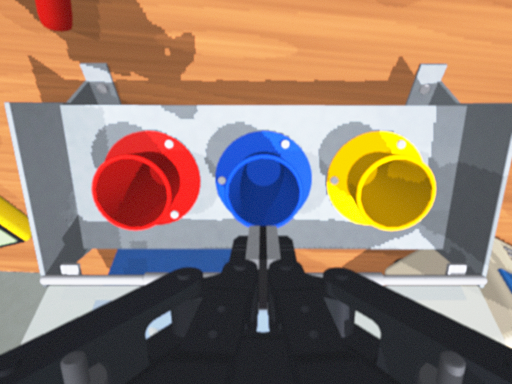

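The blue cup sits level with the red and yellow ones, its rim at (264,190) and its height within 0.6 mm of theirs. Next I go over the cover and down behind it.

>>> jog_arm([
  [[-0.4, 0, -0.46, 0, 0.5, 0, -1], [-0.37, 0, -0.48, 0, 0.5, 0, -1], [-0.35, 0, -0.5, 0, 0.5, 0, -1], [-0.32, 0, -0.51, 0, 0.5, 0, -1], [-0.29, 0, -0.53, 0, 0.5, 0, -1]],
])

```text
time: 16.23
tool_pos: [0.4828, 0.094, 0.3719]
tcp_rot: [-0.132, 2.88, 0.018]
wrist_force: [0.0, -0.9, 0.2]
width: 0.001
grip_force: 0.0
```

>>> jog_arm([
  [[-0.27, 0, -0.55, 0, 0.5, 0, -1], [-0.23, 0, -0.56, 0, 0.5, 0, -1], [-0.21, 0, -0.57, 0, 0.5, 0, -1], [-0.18, 0, -0.58, 0, 0.5, 0, -1], [-0.14, 0, -0.59, 0, 0.5, 0, -1]],
])

```text
time: 16.65
tool_pos: [0.5001, 0.0955, 0.4614]
tcp_rot: [0.144, -3.136, -0.001]
wrist_force: [-0.5, -0.0, 0.5]
width: -0.001
grip_force: 0.0
```

>>> jog_arm([
  [[-0.6, 0, 0, 0, 0, 0, -1], [-0.8, 0, 0, 0, 0, 0, -1], [-0.8, 0, 0, 0, 0, 0, -1], [-0.8, 0, 0, 0, 0, 0, -1], [-0.8, 0, 0, 0, 0, 0, -1]],
])

```text
time: 17.07
tool_pos: [0.6146, 0.106, 0.46]
tcp_rot: [0.144, -3.138, -0.001]
wrist_force: [-0.9, -0.5, 1.0]
width: -0.001
grip_force: 0.0
```

>>> jog_arm([
  [[-0.8, 0, 0, 0, 0, 0, -1], [-0.7, 0, 0, 0, 0, 0, -1], [0, 0, 0, 0, 0, 0, -1], [0, 0, 0, 0, 0, 0, -1], [0, 0, 0, 0, 0, 0, -1]],
])

```text
time: 17.48
tool_pos: [0.6579, 0.11, 0.4597]
tcp_rot: [0.144, -3.136, -0.001]
wrist_force: [-0.5, -0.6, 0.5]
width: -0.001
grip_force: 0.0
```

```bash
cat > cov.py <<'E'
from h import *
np.set_printoptions(precision=4,suppress=True)
c,sn=np.cos(psi),np.sin(psi); s=read_state(); print(s["time"],s["tool_pos"],s["tcp_rot"],s["wrist_force"],s["q"])
p,d=viewer.read_camera("top"); W=cloud("top",d); C=np.array([.5725,.1034,0]); 
X=(W[...,0]-C[0])*c+(W[...,1]-C[1])*sn; Y=-(W[...,0]-C[0])*sn+(W[...,1]-C[1])*c; Z=W[...,2]
k=(abs(Y)<.17)&(abs(Y)>.07)&(Z>.195)&(X>-.15)&(X<.12)&(d>0); Q=np.c_[X[k],Z[k]]
if len(Q)>20:
    m=Q.mean(0); v=np.linalg.svd(Q-m,full_matrices=False)[2][0]; v*=np.sign(v[1]); print("cover dir deg",np.degrees(np.arctan2(v[1],v[0])),"X at z=.18",m[0]+v[0]/v[1]*(.18-m[1]),len(Q),"top",Q.max(0))
E
python3 cov.py
```

```text
17.4833 [0.6579 0.11   0.4597] [ 0.1442 -3.1364 -0.0006] [-0.4712 -0.6208  0.4833] [ 0.1282  0.199   1.4027  0.0006  1.5418 -1.5345]
cover dir deg 86.51257804511602 X at z=.18 0.034370267335621874 1143 top [0.0478 0.3295]
```

>>> jog_arm([
  [[0, 0, 0.5, 0, 0, 0, -1], [0, 0, 0.8, 0, 0, 0, -1], [0, 0, 0.8, 0, 0, 0, -1], [0, 0, 0.7, 0, 0, 0, -1], [0, 0, 0, 0, 0, 0, -1]],
])

```text
time: 17.95
tool_pos: [0.6552, 0.1098, 0.371]
tcp_rot: [0.144, -3.129, 0.0]
wrist_force: [0.3, 0.9, -1.3]
width: -0.002
grip_force: 0.0
```

```bash
cat > arcpath.py <<'E'
from h import *
import sys
th0,th1,n,r,over=[float(v) for v in sys.argv[1:6]]
c,sn=np.cos(psi),np.sin(psi); s=read_state(); p=np.array(s["tool_pos"]); print(p,s["wrist_force"].round(1),s["time"])
X=(p[0]-.5725)*c+(p[1]-.1034)*sn; Z=p[2]-.073; cur=np.array([X,Z]); print("tip",cur)
H=np.array([.0325,.18])
for th in np.linspace(th0,th1,int(n)):
    e=np.radians(210)-th; f=e-np.pi/2
    t=H+r*np.array([np.cos(e),np.sin(e)])+(.006+.011*abs(np.cos(f))-over)*np.array([np.cos(f),np.sin(f)])
    d=np.round((t-cur)/.03,2); cur=cur+d*.03; print(f"th {th:.2f} x {-d[0]:.2f} z {-d[1]:.2f}", "tip",cur.round(3))
E
python3 arcpath.py 2.155 0 24 .122 0
```

```text
[0.65518841 0.10982042 0.3710119 ] [ 0.3  0.9 -1.3] 17.95
tip [0.08292856 0.2980119 ]
th 2.15 x 0.87 z -0.09 tip [0.057 0.301]
th 2.06 x 0.38 z -0.06 tip [0.045 0.303]
th 1.97 x 0.39 z -0.02 tip [0.034 0.303]
th 1.87 x 0.39 z 0.01 tip [0.022 0.303]
th 1.78 x 0.39 z 0.06 tip [0.01  0.301]
th 1.69 x 0.38 z 0.09 tip [-0.001  0.298]
th 1.59 x 0.38 z 0.13 tip [-0.012  0.294]
th 1.50 x 0.36 z 0.16 tip [-0.023  0.29 ]
th 1.41 x 0.35 z 0.21 tip [-0.034  0.283]
th 1.31 x 0.33 z 0.24 tip [-0.044  0.276]
th 1.22 x 0.31 z 0.27 tip [-0.053  0.268]
th 1.12 x 0.28 z 0.30 tip [-0.061  0.259]
th 1.03 x 0.24 z 0.33 tip [-0.069  0.249]
th 0.94 x 0.22 z 0.35 tip [-0.075  0.239]
th 0.84 x 0.17 z 0.38 tip [-0.08   0.227]
th 0.75 x 0.14 z 0.39 tip [-0.084  0.216]
th 0.66 x 0.10 z 0.40 tip [-0.087  0.204]
th 0.56 x 0.06 z 0.41 tip [-0.089  0.191]
th 0.47 x 0.01 z 0.38 tip [-0.09  0.18]
th 0.37 x -0.01 z 0.35 tip [-0.089  0.169]
th 0.28 x -0.04 z 0.34 tip [-0.088  0.159]
th 0.19 x -0.07 z 0.34 tip [-0.086  0.149]
th 0.09 x -0.11 z 0.34 tip [-0.083  0.139]
th 0.00 x -0.13 z 0.33 tip [-0.079  0.129]
```

>>> jog_arm([
  [[0.45, -0.05, -0.05, 0, 0, 0, -1], [0.42, 0, -0.05, 0, 0, 0, -1], [0.38, 0, -0.06, 0, 0, 0, -1], [0.39, 0, -0.02, 0, 0, 0, -1], [0.39, 0, 0.01, 0, 0, 0, -1]],
])

```text
time: 18.37
tool_pos: [0.597, 0.103, 0.3832]
tcp_rot: [-0.144, 3.136, 0.001]
wrist_force: [1.7, 0.1, -0.7]
width: -0.003
grip_force: 0.9
```

```bash
python3 cov.py
```

```text
18.3667 [0.597  0.103  0.3832] [-0.1442  3.1358  0.0012] [ 1.7472  0.0875 -0.7449] [ 0.1295  0.0937  1.658   0.0006  1.3872 -1.5333]
cover dir deg 103.32960811989709 X at z=.18 0.04052429594881399 293 top [0.0382 0.3276]
```

The cover is swinging with about 1.7 N at the tip. I continue along the arc.

>>> jog_arm([
  [[0.39, 0, 0.1, 0, 0, 0, -1], [0.38, 0, 0.13, 0, 0, 0, -1], [0.38, 0, 0.17, 0, 0, 0, -1], [0.36, 0, 0.2, 0, 0, 0, -1], [0.35, 0, 0.24, 0, 0, 0, -1]],
])

```text
time: 18.83
tool_pos: [0.5418, 0.098, 0.3581]
tcp_rot: [-0.144, 3.135, 0.001]
wrist_force: [0.8, 0.2, 1.6]
width: 0.001
grip_force: 0.7
```

>>> jog_arm([
  [[0.33, 0, 0.24, 0, 0, 0, -1], [0.31, 0, 0.27, 0, 0, 0, -1], [0.28, 0, 0.3, 0, 0, 0, -1], [0.24, 0, 0.33, 0, 0, 0, -1], [0.22, 0, 0.35, 0, 0, 0, -1]],
])

```text
time: 19.25
tool_pos: [0.5007, 0.0942, 0.3129]
tcp_rot: [-0.144, 3.136, 0.001]
wrist_force: [1.2, -0.4, 1.2]
width: -0.004
grip_force: 0.5
```

```bash
python3 cov.py; python3 arcpath.py 0.84 0 10 .122 0
```

```text
19.25 [0.5007 0.0942 0.3129] [-0.1443  3.1358  0.0012] [ 1.2426 -0.3725  1.1642] [ 0.1368 -0.0593  1.9417  0.0006  1.2566 -1.5262]
cover dir deg 155.05698315985097 X at z=.18 0.049724406944506076 1713 top [0.0306 0.2525]
[0.49852727 0.09397139 0.3100923 ] [-2.2  0.1 -0.8] 19.3
tip [-0.07452611  0.2370923 ]
th 0.84 x 0.20 z 0.34 tip [-0.081  0.227]
th 0.75 x 0.14 z 0.39 tip [-0.085  0.215]
th 0.65 x 0.09 z 0.40 tip [-0.087  0.203]
th 0.56 x 0.06 z 0.41 tip [-0.089  0.191]
th 0.47 x 0.02 z 0.37 tip [-0.09  0.18]
th 0.37 x -0.02 z 0.35 tip [-0.089  0.169]
th 0.28 x -0.04 z 0.34 tip [-0.088  0.159]
th 0.19 x -0.07 z 0.34 tip [-0.086  0.149]
th 0.09 x -0.10 z 0.34 tip [-0.083  0.139]
th 0.00 x -0.13 z 0.32 tip [-0.079  0.129]
```

>>> jog_arm([
  [[0.2, 0, 0.34, 0, 0, 0, -1], [0.14, 0, 0.39, 0, 0, 0, -1], [0.09, 0, 0.4, 0, 0, 0, -1], [0.06, 0, 0.41, 0, 0, 0, -1], [0.02, 0, 0.37, 0, 0, 0, -1]],
])

```text
time: 19.72
tool_pos: [0.485, 0.0927, 0.2528]
tcp_rot: [0.144, -3.137, -0.001]
wrist_force: [0.5, 0.9, 0.9]
width: -0.006
grip_force: 0.5
```

>>> jog_arm([
  [[-0.02, 0, 0.35, 0, 0, 0, -1], [-0.04, 0, 0.34, 0, 0, 0, -1], [-0.07, 0, 0.34, 0, 0, 0, -1], [0, 0, 0, 0, 0, 0, -1], [0, 0, 0, 0, 0, 0, -1]],
])

```text
time: 20.13
tool_pos: [0.489, 0.093, 0.2222]
tcp_rot: [0.144, -3.135, -0.0]
wrist_force: [0.0, 0.5, -0.2]
width: 0.001
grip_force: 0.0
```

```bash
python3 arcpath.py 0.15 0 4 .122 0
```

```text
[0.48896742 0.09302832 0.22218177] [ 0.   0.5 -0.2] 20.1333
tip [-0.08413217  0.14918177]
th 0.15 x 0.02 z 0.15 tip [-0.085  0.145]
th 0.10 x -0.06 z 0.17 tip [-0.083  0.14 ]
th 0.05 x -0.06 z 0.18 tip [-0.081  0.134]
th 0.00 x -0.07 z 0.17 tip [-0.079  0.129]
```

Now the last stretch, slowly.

>>> jog_arm([
  [[0.02, 0, 0.15, 0, 0, 0, -1], [-0.06, 0, 0.17, 0, 0, 0, -1], [-0.06, 0, 0.16, 0, 0, 0, -1], [-0.03, 0, 0.1, 0, 0, 0, -1], [0, 0, 0, 0, 0, 0, -1]],
])

```text
time: 20.55
tool_pos: [0.493, 0.0934, 0.2052]
tcp_rot: [0.144, -3.136, -0.001]
wrist_force: [-0.2, -0.3, -0.0]
width: -0.002
grip_force: 0.0
```

>>> jog_arm([
  [[-0.01, 0, 0.05, 0, 0, 0, -1], [-0.01, 0, 0.03, 0, 0, 0, -1], [0, 0, 0.03, 0, 0, 0, -1], [0, 0, 0, 0, 0, 0, -1], [0, 0, 0, 0, 0, 0, -1]],
])

```text
time: 20.97
tool_pos: [0.4937, 0.0935, 0.2026]
tcp_rot: [0.144, -3.137, -0.001]
wrist_force: [0.5, -0.3, -0.3]
width: -0.002
grip_force: 0.0
```

```bash
cat > shut.py <<'E'
from h import *
# cover/bar heights from both fixed cameras: height above panel-parallel plane through mouth, in holder frame
R1,a,y=holderR(); x=np.cross(y,a); C=np.array([.5724,.1034,.0973]); s=read_state(); print(s["time"],s["tool_pos"],s["wrist_force"].round(2))
for n in ("top","scene"):
    p,d=viewer.read_camera(n); W=cloud(n,d)-C; L=np.stack([W@x,W@y,W@a],-1)
    k=(d>0)&(L[...,0]>-.09)&(L[...,0]<.075)&(abs(L[...,1])<.17)&(L[...,2]>.045)&(L[...,2]<.085)
    k&=~((abs(L[...,1])<.055)&(L[...,0]<0)); Q=L[k]
    for _ in range(4):
        A=np.c_[Q[:,:2],np.ones(len(Q))]; f=np.linalg.lstsq(A,Q[:,2],rcond=None)[0]; r=A@f-Q[:,2]; Q=Q[abs(r)<.004]
    b=L[(d>0)&(abs(L[...,1])<.045)&(abs(L[...,1])>.02)&(L[...,0]>-.1)&(L[...,0]<-.06)&(L[...,2]>.03)]
    print(n,"plane",f.round(4),len(Q),"bar",np.median(b,0).round(4),len(b))
E
python3 shut.py
```

```text
20.9667 [0.49369685 0.0935259  0.20261937] [ 0.48 -0.35 -0.33]
top plane [-0.0299  0.0008  0.0643] 2856 bar [-0.0753 -0.0318  0.0694] 75
scene plane [-0.0296 -0.0021  0.0613] 1518 bar [-0.0737 -0.0312  0.0657] 24
```

>>> jog_arm([
  [[-0.02, 0, 0.05, 0, 0, 0, -1], [-0.01, 0, 0.05, 0, 0, 0, -1], [-0.01, 0, 0.03, 0, 0, 0, -1], [0, 0, 0, 0, 0, 0, -1], [0, 0, 0, 0, 0, 0, -1]],
])

```text
time: 21.48
tool_pos: [0.4951, 0.0937, 0.199]
tcp_rot: [0.144, -3.138, -0.001]
wrist_force: [-1.0, -0.3, 3.5]
width: 0.0
grip_force: 1.5
```

```bash
python3 shut.py
```

```text
21.4833 [0.4950962  0.09365995 0.19901567] [-0.95 -0.25  3.47]
top plane [0.0009 0.0008 0.0621] 2816 bar [-0.0759 -0.0319  0.0641] 76
scene plane [-0.0016 -0.0027  0.0592] 1473 bar [-0.0721 -0.0352  0.0614] 21
```

Shut: the slope is about 0 and the tip meets 3.5 N against the stop. I lift straight off and check.

>>> jog_arm([
  [[0, 0, -0.1, 0, 0, 0, -1], [0, 0, -0.4, 0, 0, 0, -1], [0, 0, -0.8, 0, 0, 0, -1], [0, 0, -0.9, 0, 0, 0, -1], [0, 0, -0.9, 0, 0, 0, -1]],
])

```text
time: 22.0
tool_pos: [0.4945, 0.0935, 0.2928]
tcp_rot: [0.144, -3.136, -0.001]
wrist_force: [-0.1, -0.1, 0.5]
width: -0.004
grip_force: 0.0
```

>>> jog_arm([
  [[0, 0, -0.8, 0, 0, 0, -1], [0, 0, -0.4, 0, 0, 0, -1], [0, 0, 0, 0, 0, 0, -1], [0, 0, 0, 0, 0, 0, -1], [0, 0, 0, 0, 0, 0, -1]],
])

```text
time: 22.42
tool_pos: [0.4942, 0.0935, 0.326]
tcp_rot: [0.144, -3.135, -0.0]
wrist_force: [-0.3, -0.1, -0.1]
width: 0.002
grip_force: 0.0
```

```bash
python3 shut.py; python3 look.py w7
```

```text
22.4167 [0.49421867 0.09345584 0.32603724] [-0.31 -0.13 -0.06]
top plane [-0.0026  0.0027  0.0623] 2543 bar [-0.0739 -0.0303  0.0637] 100
scene plane [-0.0013 -0.002   0.0592] 1473 bar [-0.0719 -0.0233  0.0612] 43
22.5167 [0.49402567 0.09344218 0.32546021] [ 1.44064954e-01 -3.13365578e+00 -1.64949183e-04] [ 1.370e-01 -7.700e-02  1.935e+00  1.000e-03  1.288e+00 -1.526e+00] [-0.23  0.49 -0.94]
```

View pics/w7.png

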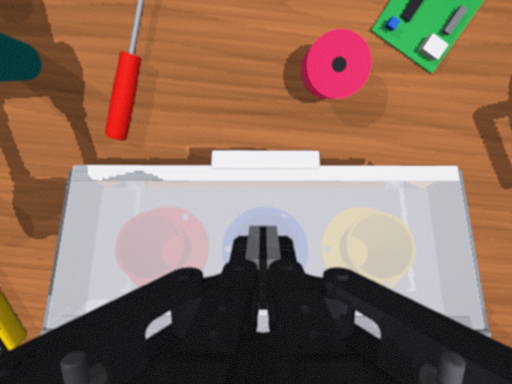

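The cover lies flat over the cups with its grip bar at (265,160). The blue cup is under it, the spool, screwdriver and board are where they were, and the arm is clear. I hand in.

```bash
python3 -c "
from workcell import bot; print(bot.finish_job())"
```

```text
the job is handed in; nothing more can be done
None
```

The blue cup rests in the blue holder, level with the red and yellow ones, and the dust cover is shut. I handed the job in at about 22.5 s, and the hand-in call gave no verdict.

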